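# Load the crock and sight the ball in the mirror

### The arm

A 7-joint arm with a two-finger parallel gripper is mounted at the origin on the work surface. World frame = base frame: x ahead of the robot, y to its left, z up, the work surface at z = 0. Lengths are in mm, angles in rad, forces in N, time in s.
With the tool pointing down it reaches from about 400 to 875 mm from the base axis. Payload 4.4 kg.
Tool frame: the origin (TCP) lies between the finger pads, 19 mm behind the fingertips; this is the grasp point; z points along the fingers, y is the line along which they close (so a half turn about z gives the same grasp; the last joint's range is limited). The gripper opens to 85 mm and grips with 20 to 120 N. Pads are 22 mm wide; open, the fingers measure 114 mm over their backs; the gripper's body (76 mm by 85 mm) begins 54 mm behind the grasp point. The pads swing forward as they close: fully open they stand 13 mm farther back than shut.
Start: joints at [1.283, 0.628, 0.038, 1.517, -0.027, 0.996, -0.02], TCP at [143.017, -634.085, 250.013] pointing down, gripper open.
Joint ranges: [-3.06, 3.06], [-0.37, 2.12], [-1.25, 1.32], [0.18, 2.47], [-1.1, 4.24], [0.23, 1.98], [-2.94, 2.94]. Speed limits (rad/s): [2.57, 2.57, 3.14, 3.14, 3.14, 3.14, 3.14].

### API

Orientations are given as [roll, pitch, yaw] about the fixed x, y, z axes, in that order (R = Rz(yaw) Ry(pitch) Rx(roll)).
In Python, from cell import ctrl gives the robot as it stands. The module is installed in compiled form; this text tells all that it offers.
- The arm moves only by the tool step_arm, never from a script. Its argument "commands" is one flat list of numbers, 7 for each row, row after row: the shift along the tool's x, y, z in cm, then the turn, a rotation vector about the tool's x, y, z in rad, then the opening, from 0 (shut) to 1 (fully open). A call has 1 to 10 rows; each row is the pose to reach, as a shift and turn from the pose commanded when the call began, along the tool's axes at that moment; what a row does not reach only later rows make up. A row lasts 1/10 s, in which the tool goes at most 50 mm and 8.59 degrees, less where a joint would pass 70% of its speed; a pose out of reach is approached as far as the arm can. A call with a gripper value outside its range is refused whole. The fingers move at their own pace and stop on an object; the grip force is fixed at half the most. Time passes only in rows, so rows that repeat a pose let the fingers close. It gives the time, the measured TCP pose, the force, the opening and the grip force at its end, in the units of the state.
- ctrl.read_state(): the state, without advancing time (a new reading comes with each control period).
- ctrl.get_image(name): name is "scene" or "top" or "wrist"; returns a dict with "image" (400x640x3 uint8, red, green, blue), "range_z" (400x640 float32, mm along the optical axis (not along the pixel's ray), 0 where there is no reading), "vfov" (degrees; the focal length in pixels is half the picture's height over the tangent of half this angle, whatever the lens; pixels are square), "cx", "cy" (the principal point, pixels), "world_to_cam" (4x4, takes a point from world to camera coordinates). Camera axes: x right, y down, z forward; pixel columns grow to the right and rows downward; lengths in mm; the calibration is good to about 2 mm. A picture is of the moment at which its call begins.
- ctrl.finish_job(): hands the job in; it is judged then, once.
The state is a dict: "clock": time; "qpos": joint angles; "qd": joint speeds; "tau": joint torques, N m; "eef_pos": TCP position; "tool_rot": TCP orientation; "force": force on the tool from outside, world axes, zero at the start; "torque": the same for the moment, N m; "width": finger opening in mm; "gripper_force": force on a finger pad.
Only numpy, scipy, OpenCV 4.12 (cv2) and the standard library are available. Lean on these libraries where they do the work, as an engineer would, in place of code of your own. Each camera call takes 0.05 s, during which the arm holds its last target. There are 200 camera calls.

### The job

Take the white grinding ball from its wooden ring and lower it gently, without dropping it, into the deep clay crock on the inspection board, and let go of it there. Then take the bar on top of the sprung mirror by its middle and tilt the mirror until the camera on the boom, looking at the middle of the mirror, sees the middle of the ball down in the crock; finish while still holding the bar so the mirror stays at that angle. Do not shift the crock, and leave the other things on the bench alone.

Things in the scene. Friction and masses are not known exactly. Their poses are not given: they have to be found in the camera images.
- ball: the white porcelain grinding ball, 50 mm in diameter, about 0.15 kg, the only ball on the bench; it starts on the wooden ring. Origin: a point on its surface that turns with the ball; use ball_center
- ball_center (a point): the centre of the ball (25 mm radius). At the start it is 33 mm above the bench; at rest on the crock's flat floor it is 33 mm above the crock's origin
- stand: plain wooden ring on which the ball starts, fixed, 54 mm outside diameter, 36 mm hole, 15 mm high; origin at the centre of its underside, on the bench
- crock: deep round open crock of reddish clay, 1.8 kg, loose, upright on the board, 72 mm high. Outside 84 mm across at the foot, 154 at 22 mm height, 160 at the rim; walls 6 mm. Inside: flat floor about 72 mm across, 8 mm above the underside, sloping edge up to 142 mm across at 25 mm height, mouth 148 mm. Origin: centre of the underside (12 mm above the bench), z up
- rig: inspection board, fixed, 560 x 150 x 12 mm; x runs along it from mirror to camera, z up; origin on the bench below the mirror's pivot, board from x = -90 to +470 mm. Posts at y = +-88 mm, 225 mm high, carry the mirror; from the pivot axis a stiff thin boom at y = +130 mm, 440 mm long, carries the camera. The crock stands on the centre line (y = 0), 135 to 235 mm from the pivot
- pivot (a point): the middle of the mirror's glass face, on its pivot axis, 210 mm above the bench; the pivot axis is the board's y axis. Its axes are those of the board
- mirror: the sprung mirror, 136 wide, 106 mm high. Origin at the pivot; x = normal of the glass (out of the reflecting side), y = pivot axis, z up in the glass. Parked on its stop, its normal is 20 deg above the direction from pivot to lens; pulling its bar along the board's +x tips the normal down, by up to 1.2 rad. A spring (0.16 N m + 0.4 N m/rad) returns it if let go; 3 to 5 N at the bar hold it
- bar (a point): middle of the handle's round bar, 120 mm from the pivot in the plane of the glass (along the mirror's z); bar 12 mm thick, 136 mm long, parallel to the pivot axis, joined to the mirror by flat arms 62 mm either side of the middle; the mirror's frame begins 61 mm below the bar. Parked, it leans 30 to 67 mm behind the pivot (board -x)
- lens (a point): front of the black camera's lens, above the board's centre line, 380 mm from the pivot, looking at the pivot; from 30 mm below to 90 mm above the pivot's height (it differs from run to run; the boom's joint is stiff and stays put)
- sightline (a point): invisible line: what the camera sees by way of the middle of the mirror. Origin at the pivot; x = the ray from lens to pivot after reflection in the glass, y = the board's y, z square to both. The ball is in view when its centre lies on x, i.e. when the mirror's normal halves the angle between the directions from the pivot to the lens and to the ball
- dish: bystander: shallow white bowl, 100 mm across, 35 mm high, loose; leave alone. Origin at the centre of its underside
- looptool: bystander: loop trimming tool, wooden handle 160 mm long and 12 mm thick with a wire loop, lying flat, loose; leave alone
- brush: bystander: brush lying flat, loose; leave alone
- block: bystander: wooden block 55 x 45 x 85 mm, loose; leave alone. Origin at the centre of its underside
- weight: bystander: small steel weight, 44 mm across, 36 mm high, loose; leave alone. Origin at the centre of its underside
- mug: bystander: blue mug 76 mm across, 85 mm high, loose; leave alone. Origin at the centre of its underside
- tile: bystander: white glaze test tile 70 x 50 x 8 mm, loose; leave alone. Origin at the centre of its underside
Mind the look-alikes: they are no part of the job. Leave any pink look-alike of the ball alone.

How it is judged:
By the outcome, as a careful person would: the job done as asked, in the order asked, and still so for the second after the job is handed in, while the arm keeps its last pose, push and grip.
It also fails if it takes over 58 s, if anything falls off the work surface, if the arm or the gripper's body presses on something with over 40 N, if the wrist force passes 120 N, or if a joint passes its speed limit or range.

## Working session

There is one attempt and no reset: what is moved stays moved. The work goes in short steps, Python scripts to look and compute and a tool call to move; the robot and the scene stay as the last step left them, time stands still between calls to the robot, and variables do not carry over. Pictures are saved under pics/ and viewed, at most 10 in all, crops included, and the job is handed in when it is done.

Besides the shell and the picture viewer there is one more tool, called after ">>>" in YAML: its name, and indented under it one key for each argument. step_arm: Moves the arm, as the interface text tells. Its arguments: {"type":"object","properties":{"commands":{"type":"array"}},"required":["commands"]}

```bash
mkdir -p pics; cat > h.py <<'E'
import numpy as np, cv2
from cell import ctrl
from scipy.spatial.transform import Rotation as R
def grab(n):
    d=ctrl.get_image(n); np.savez('pics/%s.npz'%n,**d); return d
def load(n): return dict(np.load('pics/%s.npz'%n))
def pts(d):
    h,w=d['range_z'].shape; f=h/2/np.tan(np.radians(float(d['vfov']))/2)
    v,u=np.mgrid[:h,:w]; z=d['range_z']
    P=np.stack([(u-d['cx'])/f*z,(v-d['cy'])/f*z,z],-1)
    T=np.linalg.inv(d['world_to_cam']); return P@T[:3,:3].T+T[:3,3]
def save(d,name,box=None,s=1):
    im=d['image'][...,::-1]
    if box: im=im[box[1]:box[3],box[0]:box[2]]
    cv2.imwrite('pics/'+name,cv2.resize(im,None,fx=s,fy=s,interpolation=cv2.INTER_CUBIC))
E
python3 - <<'E'
from h import *
a=grab('scene');b=grab('top')
save(a,'s1.png');save(b,'t1.png')
print(ctrl.read_state())
for d in(a,b): print(d['vfov'],d['cx'],d['cy'],np.linalg.inv(d['world_to_cam']).round(2))
E
```

```text
{'clock': 0.1, 'qpos': array([ 1.28317723,  0.62922931,  0.03846985,  1.51828045, -0.02701989,
        0.99631037, -0.01999954]), 'qd': array([-4.98970410e-05, -2.81446574e-03,  1.34596069e-03, -1.31074628e-03,
        7.73792980e-05, -9.68680165e-04,  2.20440335e-03]), 'tau': array([ 2.39190158e-03, -5.64528787e+01,  1.23074312e+00, -1.93971366e+01,
        1.13923615e-02,  5.41294139e-03, -2.13437784e-05]), 'eef_pos': array([ 142.90614107, -633.54637415,  249.19326394]), 'tool_rot': array([-3.13988377e+00,  1.43837488e-05,  2.21788163e-01]), 'force': array([ 0.58027273,  0.46679532, -0.15524311]), 'torque': array([ 0.01445676,  0.03015507, -0.03092247]), 'gripper_force': 0.0, 'width': 85.69880451706412}
50.2513793783731 313.52015398870935 197.23476439005003 [[ 7.70000e-01  3.70000e-01 -5.10000e-01  1.27262e+03]
 [ 6.40000e-01 -4.20000e-01  6.40000e-01 -8.46580e+02]
 [ 2.00000e-02 -8.20000e-01 -5.70000e-01  9.79460e+02]
 [ 0.00000e+00  0.00000e+00  0.00000e+00  1.00000e+00]]
49.35747237216433 320.31028347472926 200.51683659858844 [[ 2.00000e-02 -9.90000e-01  1.60000e-01  3.65980e+02]
 [-1.00000e+00 -2.00000e-02  3.00000e-02  1.70600e+01]
 [-3.00000e-02 -1.60000e-01 -9.90000e-01  1.32393e+03]
 [ 0.00000e+00  0.00000e+00  0.00000e+00  1.00000e+00]]
```

View pics/s1.png

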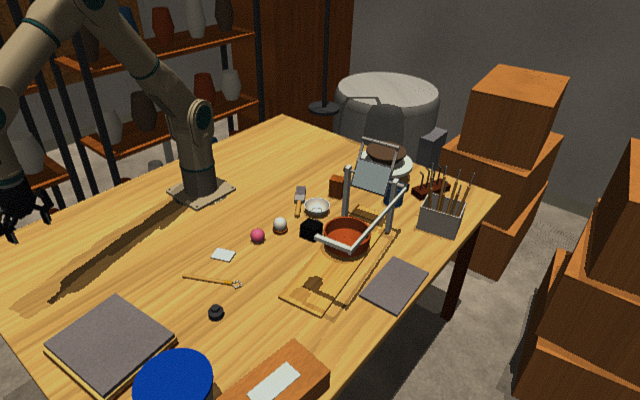

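View pics/t1.png

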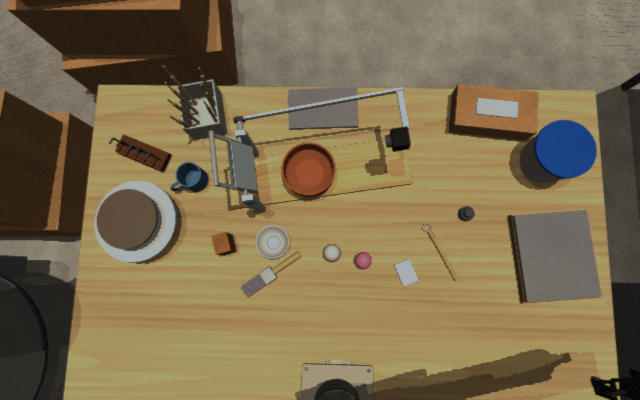

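The top view shows two ball candidates: white at (332,253) on a ring, and pink at (363,261). White fits the description. The crock is at (308,170), the mirror at (243,163) with its bar at about (221,160), the lens at about (388,141) and the dish at (272,242).

```bash
python3 - <<'E'
from h import *
b=load('top');P=pts(b)
save(b,'t2.png',(190,80,430,280),3.3)
a=load('scene');save(a,'s2.png',(260,120,440,300),3.3);Q=pts(a)
def blob(P,c,lo,hi,r,n):
    d=P[c[1],c[0]]; m=(np.hypot(*(P[...,:2]-d[:2]).transpose(2,0,1))<r)&(P[...,2]>lo)&(P[...,2]<hi)
    p=P[m]; print(n,d.round(0),len(p),p.min(0).round(),p.max(0).round()); return p
def sph(p):
    A=np.c_[2*p,np.ones(len(p))]; s=np.linalg.lstsq(A,(p**2).sum(1),rcond=None)[0]
    return s[:3].round(1), np.sqrt(s[3]+s[:3]@s[:3]).round(1)
for P_,c,n in((P,(332,252),'top'),(Q,(280,224),'scene')):
    p=blob(P_,c,22,70,35,'ball '+n); print(sph(p))
# crock rim circle
p=blob(P,(308,170),76,92,110,'crock')
p=p[p[:,2]>79]
from scipy.optimize import least_squares
f=lambda s:np.hypot(p[:,0]-s[0],p[:,1]-s[1])-77
s=least_squares(f,p[:,:2].mean(0),loss='soft_l1').x; print('crock',s.round(1),abs(f(s)).mean(),len(p))
for u,v in[(240,121),(402,92),(398,139),(388,141),(385,141),(239,150),(252,197),(220,137),(214,185),(217,160),(243,163),(230,206),(410,184),(382,129),(272,242)]: print((u,v),P[v,u].round(0))
E
```

```text
ball top [421.  21.  57.] 222 [398.   1.  28.] [445.  45.  60.]
(array([421.4,  22.5,  34.3]), np.float64(23.2))
ball scene [438.  13.  43.] 143 [404.  -1.  22.] [451.  39.  60.]
(array([427.7,  20.9,  35.2]), np.float64(21.4))
crock [672. 100.  19.] 369 [585.  17.  76.] [742. 174.  90.]
crock [662.3  95.6] 1.6498563016574999 331
(240, 121) [757. 273. 217.]
(402, 92) [ 825. -151.  259.]
(398, 139) [ 695. -138.  274.]
(388, 141) [ 693. -115.  263.]
(385, 141) [ 697. -109.  247.]
(239, 150) [675. 270. 222.]
(252, 197) [550. 229. 225.]
(220, 137) [690. 305. 287.]
(214, 185) [561. 302. 322.]
(217, 160) [703. 389.   2.]
(243, 163) [642. 260. 215.]
(230, 206) [558. 339.   3.]
(410, 184) [ 638. -215.   -4.]
(382, 129) [ 813. -129.   -1.]
(272, 242) [449. 204.   6.]
```

View pics/t2.png

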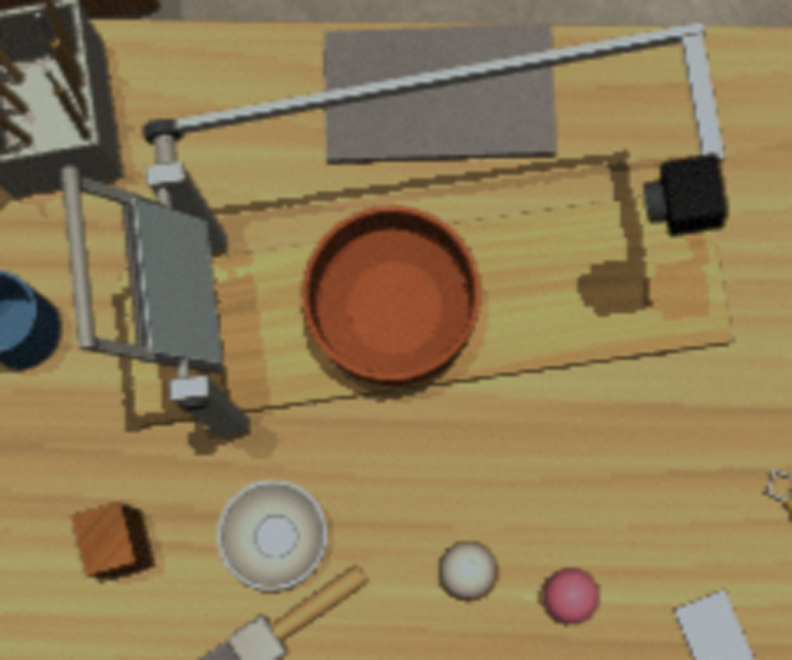

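View pics/s2.png

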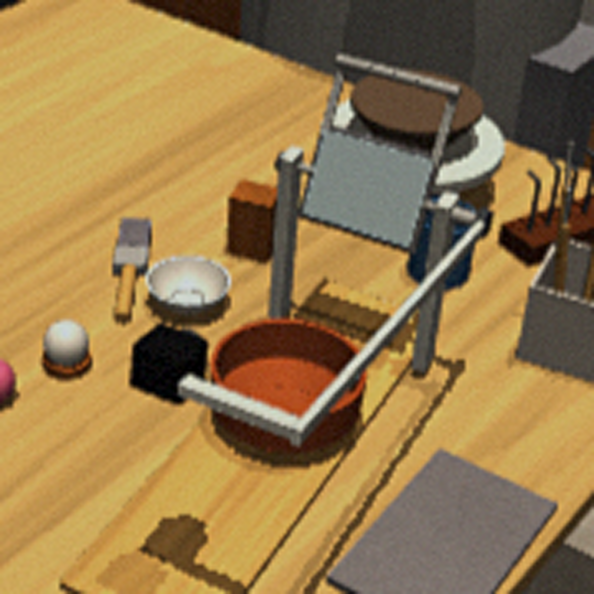

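Crops confirm it: the white ball sits on its wooden ring at crop (468,570) in the top view. The pink look-alike is at (571,595), with no ring. The bar runs from crop (70,170) to (87,345), and the post caps are at (166,174) and (189,391). Now the rig geometry.

```bash
cat >> h.py <<'E'
def ray(d,u,v,z):
    f=200/np.tan(np.radians(float(d['vfov']))/2); T=np.linalg.inv(d['world_to_cam'])
    r=T[:3,:3]@[(u-float(d['cx']))/f,(v-float(d['cy']))/f,1]; c=T[:3,3]; return c+r*(z-c[2])/r[2]
E
python3 - <<'E'
from h import *
b=load('top');P=pts(b)
a=load('scene');Q=pts(a)
c=lambda x,y,z:ray(b,190+x/3.3,80+y/3.3,z)
p1=c(166,174,225);p2=c(189,391,225); print('posts',p1,p2,np.linalg.norm(p1-p2))
# board corners z=12
k=[c(732,343,12),c(720,235,12),c(130,428,12)];print('board',np.round(k,0))
ex0=k[0]-k[2];print('len',np.linalg.norm(ex0), 'dir',np.degrees(np.arctan2(ex0[1],ex0[0])))
d=p1-p2; print('posts dir-90',np.degrees(np.arctan2(d[1],d[0]))-90)
piv=(p1+p2)/2; piv[2]=210
ex=ex0/np.linalg.norm(ex0);ex[2]=0;ey=np.array([-ex[1],ex[0],0])
M=np.stack([ex,ey,[0,0,1]])
print('piv',piv,'ex',ex)
for n,W in(('top',P),('scene',Q)):
    L=(W-piv)@M.T
    m=(abs(L[...,1]-130)<12)&(L[...,0]>40)&(L[...,0]<400)&(L[...,2]>-60)&(L[...,2]<150)
    q=L[m]; pf=np.polyfit(q[:,0],q[:,2],1);print(n,'boom',len(q),pf, 'y',np.polyfit(q[:,0],q[:,1],1), 'resid',np.std(q[:,2]-np.polyval(pf,q[:,0])))
    m=(abs(L[...,1])<40)&(L[...,0]>340)&(L[...,0]<480)&(L[...,2]>-100)&(L[...,2]<150)
    q=L[m]; print('cam',len(q),np.percentile(q,[1,10,50,90,99],axis=0).round(0).tolist())
    m=(abs(L[...,1])<60)&(L[...,0]>-60)&(L[...,0]<60)&(L[...,2]>-50)&(L[...,2]<50)
    q=L[m]; 
    if len(q)>50:
        A=np.c_[q[:,1:],np.ones(len(q))]; print('mirror plane x=ay+bz+c',len(q),np.linalg.lstsq(A,q[:,0],rcond=None)[0])
    m=(abs(L[...,1])<75)&(L[...,0]>-90)&(L[...,0]<-10)&(L[...,2]>90)&(L[...,2]<140)
    q=L[m]; print('bar',len(q),np.median(q,0).round(1),np.percentile(q,[2,98],axis=0).round(0).tolist())
print('crock in rig',M@(np.array([662.3,95.6,12])-piv))
print('len pix',[(M@(c(648,200,z)-piv)).round(0) for z in(230,245,260,275)])
E
```

```text
posts [721.26050225 268.79111986 225.        ] [545.71994966 241.3481165  225.        ] 177.6727442084965
board [[ 635. -218.   12.]
 [ 738. -208.   12.]
 [ 545.  338.   12.]]
len 563.6180495262712 dir -80.77053083606835
posts dir-90 -81.11462791676301
piv [633.49022596 255.06961818 210.        ] ex [ 0.16038888 -0.9870539   0.        ]
top boom 676 [0.10652322 4.51576932] y [-4.17659261e-05  1.31692767e+02] resid 5.222407375867625
cam 522 [[369.0, -22.0, 26.0], [378.0, -21.0, 45.0], [401.0, -0.0, 63.0], [422.0, 23.0, 67.0], [431.0, 38.0, 70.0]]
mirror plane x=ay+bz+c 1122 [ 8.00233343e-04 -5.22763758e-01 -1.78482506e+00]
bar 301 [-52.3   1.1 112. ] [[-59.0, -64.0, 92.0], [-48.0, 69.0, 117.0]]
scene boom 331 [0.10476829 4.6626251 ] y [5.97264829e-04 1.38474196e+02] resid 5.027473657242155
cam 432 [[375.0, -17.0, 26.0], [392.0, -10.0, 34.0], [424.0, 13.0, 58.0], [430.0, 32.0, 66.0], [433.0, 39.0, 68.0]]
mirror plane x=ay+bz+c 1004 [ 4.10745928e-04 -4.84619764e-01 -2.76108373e+00]
bar 164 [-50.6   9.  109.6] [[-60.0, -59.0, 91.0], [-44.0, 73.0, 115.0]]
crock in rig [ 162.02587642    2.85964577 -198.        ]
len pix [array([376.,  10.,  20.]), array([374.,   6.,  35.]), array([371.,   2.,  50.]), array([369.,  -3.,  65.])]
```

```bash
cat >> h.py <<'E'
def go(pos,Rt=None,s=None):
    s=s or ctrl.read_state(); R0=R.from_euler('xyz',s['tool_rot']); 
    r=(R0.inv()*Rt).as_rotvec() if Rt is not None else np.zeros(3)
    return np.r_[R0.inv().apply(np.array(pos)-s['eef_pos'])/10,r].round(3).tolist()
def down(yaw): return R.from_euler('xyz',[np.pi,0,yaw])
E
python3 - <<'E'
from h import *
print(go([400,-300,250],down(np.radians(60))))
E
```

```text
[32.417, -26.882, -0.035, -0.002, -0.001, -0.825]
```

>>> step_arm:
  commands: [32.4,-26.9,0,0,0,-0.825,1,32.4,-26.9,0,0,0,-0.825,1,32.4,-26.9,0,0,0,-0.825,1,32.4,-26.9,0,0,0,-0.825,1,32.4,-26.9,0,0,0,-0.825,1,32.4,-26.9,0,0,0,-0.825,1,32.4,-26.9,0,0,0,-0.825,1,32.4,-26.9,0,0,0,-0.825,1,32.4,-26.9,0,0,0,-0.825,1,32.4,-26.9,0,0,0,-0.825,1]

```text
clock: 1.1
eef_pos: [402.4, -296.6, 250.0]
tool_rot: [3.141, -0.002, 1.054]
force: [-0.2, -0.4, 0.1]
width: 84.7
gripper_force: 0.0
```

```bash
python3 - <<'E'
from h import *
s=ctrl.read_state();print(s['eef_pos'],s['tool_rot'],s['qpos'].round(2))
print(go([423,22,180],down(np.radians(92))))
E
```

```text
[ 402.43800708 -296.61513015  249.99392117] [ 3.14145836e+00 -2.09871303e-03  1.05409944e+00] [ 0.74  0.42 -0.22  1.92  0.12  0.81 -0.07]
[28.703, -13.953, 7.058, 0.001, -0.002, -0.552]
```

>>> step_arm:
  commands: [28.7,-14.0,7.0,0,0,-0.55,1,28.7,-14.0,7.0,0,0,-0.55,1,28.7,-14.0,7.0,0,0,-0.55,1,28.7,-14.0,7.0,0,0,-0.55,1,28.7,-14.0,7.0,0,0,-0.55,1,28.7,-14.0,7.0,0,0,-0.55,1,28.7,-14.0,7.0,0,0,-0.55,1,28.7,-14.0,7.0,0,0,-0.55,1,28.7,-14.0,7.0,0,0,-0.55,1,28.7,-14.0,7.0,0,0,-0.55,1]

```text
clock: 2.1
eef_pos: [422.2, 16.2, 180.0]
tool_rot: [-3.141, 0.001, 1.594]
force: [0.4, -0.5, -0.8]
width: 85.5
gripper_force: 0.0
```

```bash
python3 - <<'E'
from h import *
s=ctrl.read_state();print(s['eef_pos'],s['tool_rot'],s['qpos'].round(2))
w=grab('wrist');save(w,'w1.png');P=pts(w)
m=(np.hypot(P[...,0]-423,P[...,1]-22)<32)&(P[...,2]>25)&(P[...,2]<70)
p=P[m];A=np.c_[2*p,np.ones(len(p))];k=np.linalg.lstsq(A,(p**2).sum(1),rcond=None)[0]
print(len(p),k[:3],np.sqrt(k[3]+k[:3]@k[:3]),np.percentile(p,[1,99],axis=0))
E
```

```text
[422.24907488  16.20111629 180.00949648] [-3.14123861e+00  1.09728356e-03  1.59381701e+00] [ 0.14  0.45 -0.34  2.19  0.28  0.55 -0.39]
1934 [421.63910048  23.56077708  31.72246808] 24.5811900513819 [[399.20822901   3.41482646  32.24776584]
 [443.95861486  47.64942615  56.54217001]]
```

View pics/w1.png

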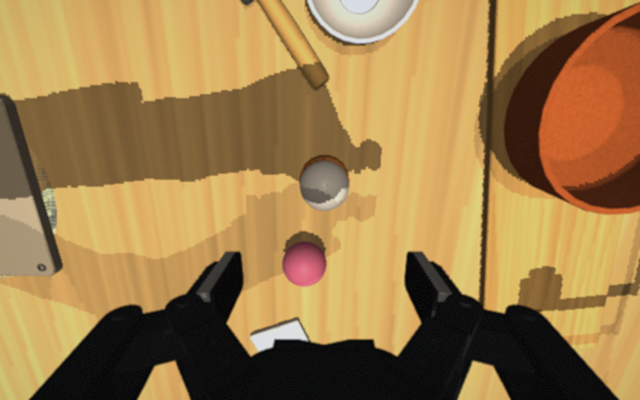

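The wrist view shows the white ball on its ring at (325,185). The pink one at (304,263) lies clear of the finger paths.

>>> step_arm:
  commands: [0.7,0,0,0,0,0,1,0.7,0,5,0,0,0,1,0.7,0,9,0,0,0,1,0.7,0,12,0,0,0,1,0.7,0,14,0,0,0,1,0.7,0,14.1,0,0,0,1,0.7,0,14.1,0,0,0,0.5,0.7,0,14.1,0,0,0,0.2,0.7,0,14.1,0,0,0,0.2,0.7,0,14.1,0,0,0,0.2]

```text
clock: 3.15
eef_pos: [422.6, 24.9, 39.9]
tool_rot: [3.14, 0.001, 1.596]
force: [-0.1, -0.9, 3.6]
width: 47.2
gripper_force: 61.1
```

>>> step_arm:
  commands: [0,0,0,0,0,0,0.2,0,0,0,0,0,0,0.2,0,0,-2,0,0,0,0.2,0,0,-5,0,0,0,0.2,0,0,-8,0,0,0,0.2,0,0,-12,0,0,0,0.2,0,0,-16,0,0,0,0.2,0,0,-16,0,0,0,0.2,0,0,-16,0,0,0,0.2]

```text
clock: 4.05
eef_pos: [422.3, 24.6, 199.6]
tool_rot: [3.14, 0.001, 1.596]
force: [-0.3, -0.3, -1.5]
width: 47.3
gripper_force: 62.3
```

```bash
python3 - <<'E'
from h import *
s=ctrl.read_state();print(s['eef_pos'],s['tool_rot'],s['qpos'].round(2),s['width'],s['gripper_force'])
w=grab('wrist');P=pts(w)
m=(np.hypot(P[...,0]-662,P[...,1]-96)<100)&(P[...,2]>77)&(P[...,2]<92)
p=P[m]; print(len(p),p.min(0),p.max(0))
from scipy.optimize import least_squares
f=lambda k:np.hypot(p[:,0]-k[0],p[:,1]-k[1])-77
k=least_squares(f,[662,96],loss='soft_l1').x;print('crock',k,abs(f(k)).mean())
print(go([650,93,200]))
E
```

```text
[422.34744046  24.64528746 199.64281519] [3.13972822e+00 7.19679110e-04 1.59574557e+00] [ 0.43  0.49 -0.77  2.16  0.54  0.69 -0.69] 47.31792109521383 62.27212429046631
3270 [582.77993393  17.68144165  77.003691  ] [710.24407484 175.48290071  85.94608846]
crock [661.8153529   97.20560808] 1.5866088485275973
[6.265, 23.006, -0.142, 0.0, 0.0, 0.0]
```

>>> step_arm:
  commands: [1.2,4,0,0,0,0,0.2,2.3,8,0,0,0,0,0.2,3.5,12,0,0,0,0,0.2,4.6,16,0,0,0,0,0.2,5.8,20,0,0,0,0,0.2,6.6,22.5,0,0,0,0,0.2,6.7,24.1,0,0,0,0,0.2,6.7,24.1,0,0,0,0,0.2,6.7,24.1,0,0,0,0,0.2]

```text
clock: 5.0
eef_pos: [659.7, 98.4, 196.7]
tool_rot: [-3.137, 0.001, 1.598]
force: [-0.3, -0.2, -1.5]
width: 47.1
gripper_force: 62.2
```

```bash
python3 - <<'E'
from h import *
s=ctrl.read_state();print(s['eef_pos'],s['tool_rot'],s['qpos'].round(2),s['width'],s['force'])
w=grab('wrist');P=pts(w)
m=(np.hypot(P[...,0]-662,P[...,1]-96)<100)&(P[...,2]>77)&(P[...,2]<92)
p=P[m]; print(len(p),p.min(0),p.max(0))
from scipy.optimize import least_squares
f=lambda k:np.hypot(p[:,0]-k[0],p[:,1]-k[1])-77
k=least_squares(f,[662,96],loss='soft_l1').x;print('crock',k,abs(f(k)).mean())
print(go([662,96.5,52]))
E
```

```text
[659.7335391   98.41679222 196.68531689] [-3.13736936e+00  1.15822248e-03  1.59779336e+00] [ 0.19  0.8  -0.71  1.5   0.57  1.06 -0.62] 47.10930382329051 [-0.32565219 -0.20998217 -1.49869733]
3069 [583.47404808  49.98287158  77.00050303] [742.94004721 176.36530927  85.9237088 ]
crock [663.17819942  96.35571153] 1.801805462763188
[-0.163, 0.287, 14.526, 0.0, 0.0, 0.0]
```

>>> step_arm:
  commands: [-0.2,0.3,2,0,0,0,0.2,-0.2,0.3,5,0,0,0,0.2,-0.2,0.3,8,0,0,0,0.2,-0.2,0.3,10.5,0,0,0,0.2,-0.2,0.3,12.5,0,0,0,0.2,-0.2,0.3,13.5,0,0,0,0.2,-0.2,0.3,13.9,0,0,0,0.2,-0.2,0.3,14.1,0,0,0,0.2,-0.2,0.3,14.1,0,0,0,0.2,-0.2,0.3,14.1,0,0,0,0.2]

```text
clock: 6.05
eef_pos: [665.0, 96.6, 59.1]
tool_rot: [3.14, -0.0, 1.597]
force: [0.0, -0.6, -2.1]
width: 47.2
gripper_force: 62.2
```

>>> step_arm:
  commands: [0,0,0.1,0,0,0,0.2,0,0,0.2,0,0,0,0.2,0,0,0.25,0,0,0,0.2,0,0,0.25,0,0,0,0.2]

```text
clock: 6.45
eef_pos: [664.3, 96.4, 55.5]
tool_rot: [-3.141, 0.0, 1.597]
force: [-0.2, 1.5, -0.3]
width: 47.2
gripper_force: 62.2
```

>>> step_arm:
  commands: [0,0,0.1,0,0,0,0.2,0,0,0.1,0,0,0,0.2,0,0,0.2,0,0,0,0.2,0,0,0.2,0,0,0,0.2]

```text
clock: 6.85
eef_pos: [664.4, 96.5, 53.5]
tool_rot: [3.141, -0.0, 1.597]
force: [-0.4, 0.4, -0.2]
width: 47.1
gripper_force: 62.2
```

>>> step_arm:
  commands: [0,0,0.1,0,0,0,0.2,0,0,0.1,0,0,0,0.2,0,0,0.1,0,0,0,0.2]

```text
clock: 7.15
eef_pos: [664.5, 96.5, 53.2]
tool_rot: [3.141, 0.0, 1.597]
force: [-0.9, -0.5, 4.4]
width: 47.3
gripper_force: 62.8
```

Contact is felt: +6 N at z 53. Opening slightly, then rising.

>>> step_arm:
  commands: [0,0,0,0,0,0,0.58,0,0,0,0,0,0,0.62,0,0,0,0,0,0,0.66,0,0,0,0,0,0,0.7,0,0,0,0,0,0,0.7,0,0,0,0,0,0,0.7,0,0,-0.5,0,0,0,0.7,0,0,-1.5,0,0,0,0.7]

```text
clock: 7.95
eef_pos: [663.8, 96.3, 67.3]
tool_rot: [-3.14, 0.0, 1.597]
force: [0.2, 0.8, 0.0]
width: 59.8
gripper_force: 0.0
```

>>> step_arm:
  commands: [0,0,-2,0,0,0,0.7,0,0,-5,0,0,0,0.7,0,0,-9,0,0,0,0.7,0,0,-14,0,0,0,0.7,0,0,-18,0,0,0,0.7,0,0,-23,0,0,0,0.7,0,0,-28,0,0,0,0.7,0,0,-33,0,0,0,0.7,0,0,-33,0,0,0,0.7]

```text
clock: 8.85
eef_pos: [666.4, 98.8, 407.0]
tool_rot: [3.127, -0.004, 1.597]
force: [0.7, 0.8, -0.5]
width: 59.3
gripper_force: 0.0
```

```bash
python3 - <<'E'
from h import *
s=ctrl.read_state();print(s['eef_pos'],s['tool_rot'],s['qpos'].round(2),s['width'],s['force'])
w=grab('wrist');P=pts(w);save(w,'w2.png')
def crock(P):
    m=(np.hypot(P[...,0]-662,P[...,1]-96)<100)&(P[...,2]>77)&(P[...,2]<92);p=P[m]
    from scipy.optimize import least_squares
    f=lambda k:np.hypot(p[:,0]-k[0],p[:,1]-k[1])-77
    k=least_squares(f,[662,96],loss='soft_l1').x;print('crock',len(p),k,abs(f(k)).mean())
def ball(P,im):
    white=(im[...,2].astype(int)>0.72*im[...,0])
    m=(np.hypot(P[...,0]-662,P[...,1]-96)<50)&(P[...,2]>35)&(P[...,2]<80)&white
    p=P[m];A=np.c_[2*p,np.ones(len(p))];k=np.linalg.lstsq(A,(p**2).sum(1),rcond=None)[0]
    print('ball',len(p),k[:3],np.sqrt(k[3]+k[:3]@k[:3]),np.percentile(p,[1,99],axis=0).round())
crock(P);ball(P,w['image'])
t=grab('scene');ball(pts(t),t['image'])
E
```

```text
[666.37062377  98.77919932 407.03382555] [ 3.12719323 -0.00427839  1.59670845] [ 0.2   0.64 -0.78  1.2   0.44  1.45 -0.49] 59.33998245510769 [ 0.74071184  0.78287196 -0.50374347]
crock 1242 [663.40020608  97.38783079] 1.765681924259539
ball 599 [663.73996086  95.36338731  45.0012417 ] 24.421401368299286 [[642.  76.  48.]
 [685. 119.  70.]]
ball 135 [668.58157617  92.617899    50.07037626] 20.546564203580807 [[651.  70.  42.]
 [690. 111.  72.]]
```

View pics/w2.png

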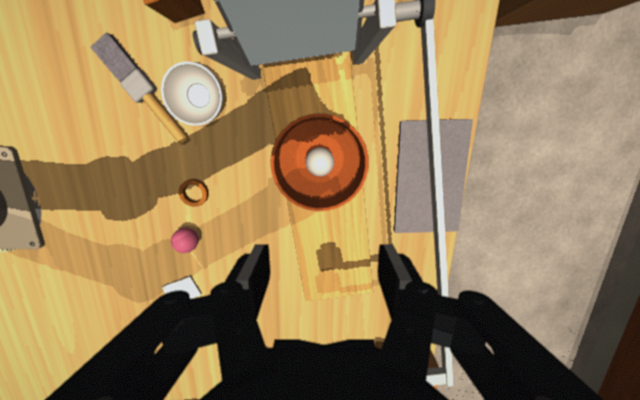

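The wrist view shows the ball centred on the crock floor at (319,161), the crock unmoved and the empty ring at (194,192). Next the hover over the bar, aligned with the mirror plane.

```bash
cat >> h.py <<'E'
ex=np.array([np.cos(np.radians(-80.9)),np.sin(np.radians(-80.9)),0]);ey=np.array([-ex[1],ex[0],0]);ez=np.array([0,0,1.])
piv=np.array([635,255.,210])
def mir(t): # normal elevation deg -> tool rotation and bar pos
    t=np.radians(t); n=ex*np.cos(t)+ez*np.sin(t); u=-ex*np.sin(t)+ez*np.cos(t)
    return R.from_matrix(np.stack([np.cross(n,-u),n,-u],1)), piv+120*u, u
E
python3 - <<'E'
from h import *
w=load('wrist');P=pts(w);L=(P-piv)@np.stack([ex,ey,ez]).T
for sg in(1,-1):
    m=(abs(L[...,1]-sg*88)<22)&(abs(L[...,0])<30)&(L[...,2]>9)&(L[...,2]<22);q=L[m];print('post',sg,len(q),q.min(0).round(),q.max(0).round(),np.median(q,0).round(1))
Rt,b,u=mir(26.2);print(Rt.as_matrix().round(2),b);print(go(b+110*u,Rt))
E
```

```text
post 1 533 [-13.  66.   9.] [ 13. 108.  17.] [ 0.6 89.  14.4]
post -1 680 [-17. -99.   9.] [ 13. -77.  17.] [ -1.8 -85.3  14.2]
[[ 0.99  0.14  0.07]
 [ 0.16 -0.89 -0.44]
 [-0.    0.44 -0.9 ]] [626.62067452 307.31387698 317.67100436]
[25.937, -3.857, -1.659, -0.372, -0.331, 1.411]
```

```bash
sed -i 's/635,255.,210/637,255.9,210/' h.py; python3 - <<'E'
from h import *
Rt,b,u=mir(26.2);print(go(b+110*u,Rt))
E
```

```text
[26.021, -3.655, -1.658, -0.372, -0.331, 1.411]
```

>>> step_arm:
  commands: [13,-1.9,-2,-0.18,-0.16,0.7,0.7,13,-1.9,-2,-0.18,-0.16,0.7,0.7,13,-1.9,-2,-0.18,-0.16,0.7,0.7,13,-1.9,-2,-0.18,-0.16,0.7,0.7,13,-1.9,-2,-0.18,-0.16,0.7,0.7,13,-1.9,-2,-0.18,-0.16,0.7,0.7]

```text
clock: 9.55
eef_pos: [640.3, 227.9, 415.5]
tool_rot: [2.923, 0.089, 0.888]
force: [0.0, -0.8, 0.3]
width: 59.7
gripper_force: 0.0
```

```bash
python3 - <<'E'
from h import *
s=ctrl.read_state();print(s['eef_pos'],s['tool_rot'],s['qpos'].round(2),s['force'])
Rt,b,u=mir(26.2);print(go(b+110*u,Rt))
E
```

```text
[640.33955902 227.86797632 415.54678453] [2.92296528 0.08921719 0.88794487] [-0.22  0.6  -0.53  1.2   0.52  1.48 -1.42] [ 0.00441308 -0.77733363  0.25131001]
[8.687, -9.186, -2.922, -0.195, -0.161, 0.717]
```

>>> step_arm:
  commands: [8.7,-9.2,-2.9,-0.195,-0.161,0.717,0.7,8.7,-9.2,-2.9,-0.195,-0.161,0.717,0.7,8.7,-9.2,-2.9,-0.195,-0.161,0.717,0.7,8.7,-9.2,-2.9,-0.195,-0.161,0.717,0.7,8.7,-9.2,-2.9,-0.195,-0.161,0.717,0.7,8.7,-9.2,-2.9,-0.195,-0.161,0.717,0.7,8.7,-9.2,-2.9,-0.195,-0.161,0.717,0.7,8.7,-9.2,-2.9,-0.195,-0.161,0.717,0.7]

```text
clock: 10.35
eef_pos: [623.6, 353.1, 418.3]
tool_rot: [2.687, -0.003, 0.156]
force: [-0.0, 0.4, 0.5]
width: 59.9
gripper_force: 0.0
```

```bash
python3 - <<'E'
from h import *
s=ctrl.read_state();print(s['eef_pos'],s['tool_rot'],s['qpos'].round(2),s['force'])
w=grab('wrist');save(w,'w3.png');P=pts(w);L=(P-piv)@np.stack([ex,ey,ez]).T
m=(abs(L[...,1])<50)&(L[...,0]>-90)&(L[...,0]<-20)&(L[...,2]>92)&(L[...,2]<130);q=L[m];print('bar',len(q),np.median(q,0).round(1),np.percentile(q,[2,98],axis=0).round(1).tolist())
for a,b in((-60,-30),(-15,15),(30,60)):
    k=q[(q[:,1]>a)&(q[:,1]<b)]; print(a,len(k),k.mean(0).round(1) if len(k) else '')
m=(abs(L[...,1])<90)&(L[...,0]>-90)&(L[...,0]<-20)&(L[...,2]>92)&(L[...,2]<130);print('bar y ext',L[m][:,1].min(),L[m][:,1].max())
Rt,b,u=mir(26.2);print(b,go(b,Rt))
E
```

```text
[623.59532496 353.05665317 418.33630165] [ 2.68660752e+00 -2.53915666e-03  1.56410794e-01] [-0.62  0.8  -0.3   0.81  0.57  1.83 -2.21] [-0.0324218   0.37554869  0.48146541]
bar 1483 [-57.2   3.3 111.9] [[-60.9, -47.7, 106.0], [-49.8, 48.3, 113.8]]
-60 258 [-56.4 -39.8 111.3]
-15 438 [-5.660e+01  1.000e-01  1.114e+02]
30 339 [-57.   40.  111.3]
bar y ext -67.94337929489562 68.03970535970622
[628.62067452 308.21387698 317.67100436] [-0.231, -0.387, 11.064, -0.003, -0.002, -0.004]
```

View pics/w3.png

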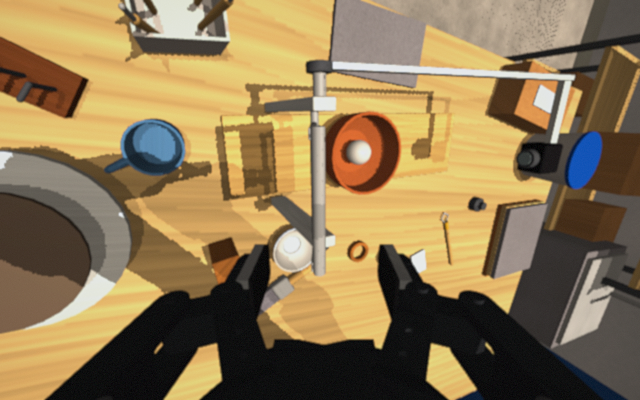

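The bar runs from (318,125) to (320,275), seen edge-on over the mirror and between the open fingers. Descending along the tool axis.

>>> step_arm:
  commands: [-0.2,-0.4,2,0,0,0,0.7,-0.2,-0.4,5,0,0,0,0.7,-0.2,-0.4,8,0,0,0,0.7,-0.2,-0.4,10,0,0,0,0.7,-0.2,-0.4,11,0,0,0,0.7,-0.2,-0.4,11.1,0,0,0,0.7,-0.2,-0.4,11.1,0,0,0,0.7,-0.2,-0.4,11.1,0,0,0,0.7]

```text
clock: 11.2
eef_pos: [628.6, 310.5, 318.1]
tool_rot: [2.688, -0.006, 0.156]
force: [0.8, 0.2, 0.4]
width: 60.1
gripper_force: 0.0
```

```bash
python3 - <<'E'
from h import *
s=ctrl.read_state();print(s['eef_pos'],s['tool_rot'],s['qpos'].round(2),s['force'])
print('rig',np.stack([ex,ey,ez])@(s['eef_pos']-piv))
Rt,b,u=mir(26.5);print(b,go(b,Rt))
E
```

```text
[628.62581987 310.53606474 318.11734317] [ 2.68787392 -0.00572735  0.1558592 ] [-0.54  0.79 -0.3   1.1   0.58  1.57 -2.3 ] [0.7963631  0.17359155 0.3700377 ]
rig [-55.27284881   0.37235333 108.11734317]
[628.53162595 308.76982574 317.39212339] [-0.037, 0.124, 0.141, -0.009, -0.004, -0.005]
```

>>> step_arm:
  commands: [0,0.1,0.1,0,0,0,0.5,0,0.1,0.1,0,0,0,0.3,0,0.1,0.1,0,0,0,0,0,0.1,0.1,0,0,0,0,0,0.1,0.1,0,0,0,0,0,0.1,0.1,0,0,0,0,0,0.1,0.1,0,0,0,0]

```text
clock: 11.9
eef_pos: [628.6, 308.6, 316.6]
tool_rot: [2.687, -0.004, 0.155]
force: [-0.0, 1.4, 2.2]
width: 9.7
gripper_force: 58.4
```

```bash
python3 - <<'E'
from h import *
s=ctrl.read_state();print(s['eef_pos'],s['tool_rot'],s['width'],s['gripper_force'],s['force'],s['torque'])
M=np.stack([ex,ey,ez]);r=M@(s['eef_pos']-piv);print('rig',r,np.hypot(r[0],r[2]),np.degrees(np.arctan2(-r[0],r[2])))
L=(pts(grab('top'))-piv)@M.T
m=(abs(L[...,1])<55)&(L[...,0]>-50)&(L[...,0]<50)&(L[...,2]>-48)&(L[...,2]<45);q=L[m];print(len(q),np.polyfit(q[:,2],q[:,0],1))
for t in (10,-5):
    Rt,b,u=mir(t);print(t,b,go(b,Rt))
E
```

```text
[628.61677526 308.60532103 316.57706372] [ 2.68674129 -0.00427621  0.1553847 ] 9.664194180414794 58.41893792152405 [-0.01039982  1.42575859  2.24319312] [0.53546611 0.14054333 0.10107912]
rig [-5.33678363e+01  5.80598511e-02  1.06577064e+02] 119.19226678717203 26.599148246267426
976 [-0.51516248 -1.48192263]
10 [633.70433678 276.47551298 328.17693036] [0.008, 3.428, 0.39, 0.28, -0.003, -0.005]
-5 [638.65412606 245.57294595 329.54336377] [0.019, 6.299, 1.642, 0.542, -0.004, -0.004]
```

```bash
python3 - <<'E'
from h import *
for t in (22,18,14,10,6,2,-2,-6,-10,-14):
    Rt,b,u=mir(t);g=go(b,Rt);print(t,np.round(g,2))
E
```

```text
22 [-0.    0.96 -0.05  0.07 -0.   -0.  ]
18 [ 0.    1.79  0.04  0.14 -0.   -0.  ]
14 [ 0.    2.62  0.19  0.21 -0.   -0.  ]
10 [ 0.01  3.43  0.39  0.28 -0.   -0.  ]
6 [ 0.01  4.22  0.65  0.35 -0.   -0.  ]
2 [ 0.01  5.    0.96  0.42 -0.   -0.  ]
-2 [ 0.02  5.75  1.33  0.49 -0.   -0.  ]
-6 [ 0.02  6.48  1.75  0.56 -0.   -0.  ]
-10 [ 0.02  7.17  2.22  0.63 -0.   -0.  ]
-14 [ 0.02  7.83  2.74  0.7  -0.   -0.  ]
```

>>> step_arm:
  commands: [0,0.96,-0.05,0.07,0,0,0,0,1.79,0.04,0.14,0,0,0,0,2.62,0.19,0.21,0,0,0,0,3.43,0.39,0.28,0,0,0,0,4.22,0.65,0.35,0,0,0,0,5.0,0.96,0.42,0,0,0,0,5.75,1.33,0.49,0,0,0,0,6.48,1.75,0.56,0,0,0,0,6.48,1.75,0.56,0,0,0,0,6.48,1.75,0.56,0,0,0]

```text
clock: 12.95
eef_pos: [639.2, 243.7, 328.0]
tool_rot: [-3.036, -0.004, 0.155]
force: [4.1, 5.2, -7.2]
width: 10.3
gripper_force: 59.0
```

```bash
cat > m.py <<'E'
from h import *
s=ctrl.read_state();print(s['eef_pos'],s['tool_rot'],s['width'],s['gripper_force'],s['force'],s['torque'],s['qpos'].round(2))
M=np.stack([ex,ey,ez]);r=M@(s['eef_pos']-piv);print('rig',r,np.hypot(r[0],r[2]),'ang',np.degrees(np.arctan2(-r[0],r[2])))
z=M@R.from_euler('xyz',s['tool_rot']).as_matrix()[:,1];print('tool ang',np.degrees(np.arctan2(z[2],z[0])))
for n in('scene','top'):
    L=(pts(grab(n))-piv)@M.T
    m=(abs(L[...,1])<50)&(abs(L[...,0])<35)&(L[...,2]>-40)&(L[...,2]<40);q=L[m]
    if len(q)>50:
        q0=q; 
        for _ in range(3):
            c=np.polyfit(q0[:,2],q0[:,0],1);q0=q[abs(q[:,0]-np.polyval(c,q[:,2]))<6]
        print(n,len(q0),c,'mirror ang',np.degrees(np.arctan(-c[0])))
    m=(abs(L[...,1]-130)<12)&(L[...,0]>40)&(L[...,0]<400)&(L[...,2]>-60)&(L[...,2]<150);q=L[m];c=np.polyfit(q[:,0],q[:,2],1);print('boom',c)
E
python3 m.py;python3 - <<'E'
from h import *
for t in (-9,-12,-15,-18,-19.7):
    Rt,b,u=mir(t);g=go(b,Rt);print(t,np.round(g,2))
E
```

```text
[639.15280477 243.73482971 328.00416765] [-3.03617611 -0.0041357   0.15458486] 10.340915894258789 59.008607268333435 [ 4.12061412  5.1843938  -7.15434902] [ 0.71558135 -0.92971583 -0.07100947] [-0.07  0.65 -0.53  1.32  0.23  1.21 -2.  ]
rig [ 12.35254054   0.20168933 118.00416765] 118.64893105699072 ang -5.975892445960599
tool ang -6.039914259675952
scene 488 [ 0.11296818 -2.03077345] mirror ang -6.445274589867746
boom [0.1042776  4.72843516]
boom [0.10338345 5.41095089]
-9 [-0.01  0.73 -0.12  0.05 -0.   -0.  ]
-12 [-0.01  1.36 -0.07  0.1  -0.   -0.  ]
-15 [-0.01  1.98  0.01  0.16 -0.   -0.  ]
-18 [-0.01  2.6   0.13  0.21 -0.   -0.  ]
-19.7 [-0.01  2.95  0.21  0.24 -0.   -0.  ]
```

>>> step_arm:
  commands: [0,0.73,-0.12,0.05,0,0,0,0,1.36,-0.07,0.1,0,0,0,0,1.98,0.01,0.16,0,0,0,0,2.6,0.13,0.21,0,0,0,0,2.95,0.21,0.24,0,0,0,0,2.95,0.21,0.24,0,0,0,0,2.95,0.21,0.24,0,0,0,0,2.95,0.21,0.24,0,0,0]

```text
clock: 13.85
eef_pos: [643.3, 217.5, 321.9]
tool_rot: [-2.796, -0.004, 0.157]
force: [7.2, 10.1, -14.2]
width: 9.7
gripper_force: 59.1
```

```bash
python3 m.py; python3 - <<'E'
from h import *
M=np.stack([ex,ey,ez])
for n in('scene','top'):
    d=load(n);W=pts(d);im=d['image'].astype(int);L=(W-piv)@M.T
    white=im[...,2]>0.72*im[...,0]
    m=(np.hypot(W[...,0]-664,W[...,1]-96)<50)&(W[...,2]>35)&(W[...,2]<75)&white
    p=L[m];
    if len(p)>30:
        A=np.c_[2*p,np.ones(len(p))];k=np.linalg.lstsq(A,(p**2).sum(1),rcond=None)[0];print(n,'ball',len(p),k[:3])
    m=(abs(L[...,1])<40)&(L[...,0]>360)&(L[...,0]<440)&(L[...,2]>-40)&(L[...,2]<100)&(im.sum(-1)<150)
    q=L[m]; print('cam dark',len(q),np.percentile(q,[1,50,99],axis=0).round(0).tolist())
    k=q[q[:,0]<388];print('lens',len(k),k.min(0),k.max(0)) if len(k) else 0
    m2=(q[:,0]>395)&(q[:,2]>np.percentile(q[:,2],60));print('top face',np.polyfit(q[m2][:,0],q[m2][:,2],1))
E
```

```text
[643.33530968 217.48713967 321.8850539 ] [-2.79574281 -0.0040845   0.15744058] 9.735410837319906 59.11359250545502 [  7.24237771  10.11763435 -14.24536598] [ 0.55848117 -1.49523856 -0.56025076] [ 0.15  0.68 -0.65  1.38  0.06  1.11 -1.81]
rig [ 38.93136898   0.1802685  111.8850539 ] 118.46483350021977 ang -19.1857818010817
tool ang -19.815564333982014
scene 410 [ 0.36387104 -1.90421378] mirror ang -19.99498128355943
boom [0.10499948 4.57437772]
top 159 [  0.3603165  -11.81066576] mirror ang -19.814928499843028
boom [0.10408851 5.45941377]
scene ball 134 [ 165.77682479    5.0511843  -161.42184419]
cam dark 387 [[383.0, -19.0, 29.0], [423.0, 8.0, 60.0], [432.0, 30.0, 68.0]]
lens 23 [372.44211111 -17.25820882  36.59325209] [387.71292705  28.7249744   64.16050817]
top face [3.80527407e-02 4.94701598e+01]
cam dark 401 [[374.0, -25.0, 34.0], [402.0, -6.0, 64.0], [424.0, 22.0, 69.0]]
lens 77 [371.17176789 -24.57244514  34.99658578] [387.98728008  22.59257695  65.68685695]
top face [ 0.0530091  44.54090853]
```

>>> step_arm:
  commands: [0,0,0,0,0,0,0,0,0,0,0,0,0,0,0,0,0,0,0,0,0,0,0,0,0,0,0,0,0,0,0,0,0,0,0,0,0,0,0,0,0,0,0,0,0,0,0,0,0,0,0,0,0,0,0,0]

```text
clock: 14.75
eef_pos: [643.4, 217.6, 321.9]
tool_rot: [-2.796, -0.004, 0.158]
force: [6.6, 10.1, -14.4]
width: 10.0
gripper_force: 59.1
```

```bash
python3 m.py; python3 - <<'E'
from h import *
save(load('scene'),'s3.png',(240,100,460,290),3)
E
```

```text
[643.35837228 217.57406595 321.93306282] [-2.79601094 -0.00425537  0.15761431] 9.999064357630642 59.11965608596802 [  6.56121925  10.10891329 -14.36604285] [ 0.59498427 -1.56262229 -0.58941765] [ 0.15  0.68 -0.65  1.38  0.06  1.11 -1.81]
rig [ 38.84918431   0.21678892 111.93306282] 118.48320418134549 ang -19.140617012533163
tool ang -19.800188082814408
scene 419 [ 0.36281959 -1.82971096] mirror ang -19.9417633597083
boom [0.10473629 4.57397747]
top 162 [  0.35863159 -11.89026638] mirror ang -19.729437273291442
boom [0.10506034 5.09261576]
```

View pics/s3.png

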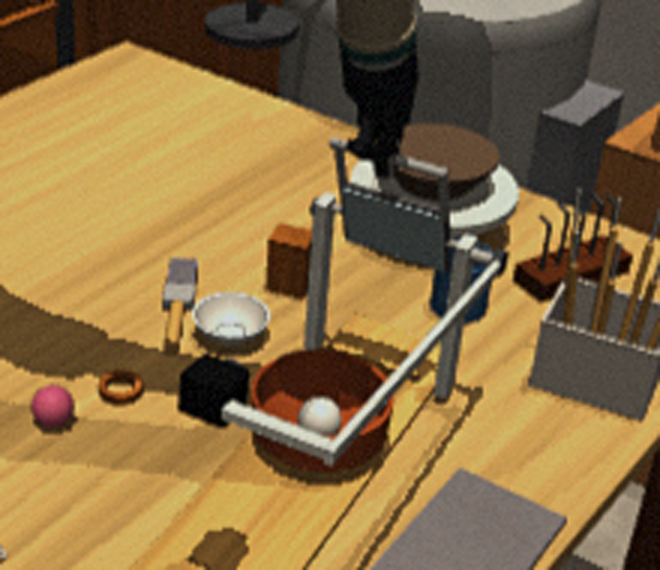

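The crop shows the ball in the crock at (320,415), the gripper holding the bar at about (385,160) with the mirror tipped, and everything else in place. The angle is steady at about -19.7°, against a target of -19.6°.

```bash
python3 -c "
from cell import ctrl
print(ctrl.finish_job())"
```

```text
the job is handed in; nothing more can be done
None
```

The job is handed in: the white ball rests on the crock floor, set down without dropping, and the gripper still holds the bar by its middle with the mirror's normal about 19.7° below horizontal (worked out as 19.6° from camera measurements; the boom camera's own view could not be checked).

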